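# Refit the probe holder on the electrode stand's bent bar

## Task

Fit the loose grey probe holder back on the electrode stand: thread it, square recess first, over the free end of the hand-bent bar, feel it round the bend, and push it gently home until its recess covers the square shank and its end face meets the boss head. In line with the bar it slides freely, so do not force it: where it binds, ease it off and turn it to suit the bar. Let go of it there, upright, and leave the beaker, the specimen cup near it and the pocket tester as they stand.

Things in the scene. Friction and masses are not known exactly. Their poses are not given: they have to be found in the camera images.
- holder_bore (a point): Loose grey plastic probe holder, standing upright: mid-length of its block, on the bore's axis, 36 mm above the underside, 28 mm below the top. Axes: x along the bore, out of the end with the square recess; z up; y towards the probe hole. Block 34 mm long (x), 28 mm wide (y) with plain flat flanks to grip, from 22 to 64 mm above the underside. Mass 60 to 130 g
- holder_face (a point): Centre of the holder's +x end face, 17 mm in x from holder_bore; same axes. From this face a square recess, 16.5 mm wide and 12 mm deep, runs in along -x; from its floor a 3 mm cone leads into the round bore, 9.5 mm wide, which goes on through the last 22 mm of the block
- probe_hole (a point): Centre of the 18 mm upright probe hole, on the underside of the holder's foot plate, 30 mm in +y from the bore and 36 mm below it. The plate, 6 mm thick with an 8 mm high sleeve, 25 mm wide, round the hole, is the holder's lowest part: 34 mm in x, from 15 mm at -y to 47 mm at +y of the bore; a web 10 mm wide joins it to the block
- bar_home (a point): Centre of the boss head's flat face (head 30 mm long, 22 wide, 30 high), 190 mm above the bench: the holder's end face meets it when home. Axes: x along the bar's inner leg into the head; z up. A steel shank 15 mm square, sides upright, sticks out of the face by 9 mm along -x, then narrows in 3 mm to the bar; the holder's recess fits over it
- bend_start (a point): Point on the bar's axis, 62 mm before the boss head's face, where the straight inner leg meets the bend; axes as bar_home. From here the bar (round, 8 mm thick, firm, end rounded) bends towards -y on a centre-line radius of 70 mm, by about 60 degrees, then runs straight for 72 mm. It was bent and clamped by hand: the free end is near x -97, y -97 mm from here, but up to 13 mm off
- stand: Electrode stand, fixed to the bench: grey base plate 150 x 120 x 16 mm, steel post 12 mm thick that carries the boss head and the bent bar. Origin at the foot of the post, on the bench; axes as bar_home. The post's axis lies 15 mm behind the boss head's face. The bar's bend angle is within 8 degrees of 60; the bar may be turned in the head, about its inner leg, by up to 3 degrees, so that its outer leg slopes and its free end is up to 6 mm high or low
- beaker: Glass beaker, 58 mm wide and 75 mm high, loose on the stand's base plate (rim 91 mm above the bench), where a probe in the seated holder would hang; origin at the centre of its underside
- cup_near: Specimen cup with a screw lid, 64 mm wide, 71 mm high, loose on the bench near the stand; origin at the centre of its underside
- ph_tester: White pocket tester, 164 x 105 x 21 mm over all, lying loose on the bench left of the holder; origin at the centre of its underside

How it is judged:
By the outcome, as a careful person would: the job done as asked, in the order asked, and still so for the second after the job is handed in, with the robot touching nothing.
It also fails if it takes over 72 s, if anything falls off the work surface, if the arm or the gripper's body presses on something with over 40 N, if the wrist force passes 120 N, or if a joint passes its speed limit or range.

## Robot

A 7-joint arm with a two-finger parallel gripper is mounted at the origin on a cart in front of the work surface, level with it; the furniture and walls round the work are solid. World frame = base frame: x ahead of the robot, y to its left, z up, the work surface at z = 0. Lengths are in m, angles in rad, forces in N, time in s.
With the tool pointing down it reaches from about 0.4 to 0.875 m from the base axis. Payload 4.4 kg.
Tool frame: the origin (TCP) lies on the mounting face of the last link; the fingertips stand 173 mm ahead of it and the grasp point (between the pads) lies 155 mm ahead of it; z points along the fingers, y is the line along which they close (so a half turn about z gives the same grasp; the last joint's range is limited). The gripper opens to 85 mm and grips with 20 to 120 N. Pads are 22 mm wide; open, the fingers measure 114 mm over their backs; the gripper's body (76 mm by 85 mm) begins 54 mm behind the grasp point. The pads swing forward as they close: fully open they stand 13 mm farther back than shut.
Start: joints at [-1.219, 0.628, 0.038, 1.517, -0.027, 0.996, -0.02], TCP at [0.264, 0.594, 0.405] pointing down, gripper open.
Joint ranges: [-3.06, 3.06], [-0.37, 2.12], [-1.25, 1.32], [0.18, 2.47], [-1.1, 4.24], [0.23, 1.98], [-2.94, 2.94]. Speed limits (rad/s): [2.57, 2.57, 3.14, 3.14, 3.14, 3.14, 3.14].

## Interface

Orientations are given as a unit quaternion [w, x, y, z].
In Python, from rig import env gives the robot as it stands.
- The arm moves only by the tool play_rows, never from a script. Its argument "increments" is a list of rows, each a list of 7 numbers: the shift along the tool's x, y, z in units of 0.75 m (1.0 is 0.75 m), then the turn, a rotation vector about the tool's x, y, z in units of 360 degrees (1.0 is 360 degrees), then the gripper command: -1 is shut, 1 is fully open, values between are in proportion. A call has exactly 8 rows; each row shifts and turns the commanded pose from where the row before left it, along the tool's axes as they then stand; what a row does not reach is not made up. A row lasts 1/8 s, in which the tool goes at most 62.5 mm and 10.7 degrees, less where a joint would pass 70% of its speed; a pose out of reach is approached as far as the arm can. A call with a number of a shift or a turn outside -1 to 1 is refused whole. A call with a gripper value outside its range is refused whole. The fingers move at their own pace and stop on an object; "squeeze" is the grip in N (left out, the last holds). Time passes only in rows, so rows that do not move let the fingers close, or fill a call up. It gives the time, the measured TCP pose, the force, the opening and the grip force at its end, in the units of the state.
- env.get_state(): the state, without advancing time (a new reading comes with each control period).
- env.snapshot(name): name is "scene" or "top" or "wrist"; returns a dict with "image" (384x512x3 uint8, red, green, blue), "vfov" (degrees; the focal length in pixels is half the picture's height over the tangent of half this angle, whatever the lens; pixels are square), "cx", "cy" (the principal point, pixels), "dist_coeffs" ([k1, k2, p1, p2, k3] as OpenCV has them; the pictures are not rectified), "R" (3x3) and "t" (3): a world point X has camera coordinates R X + t. Camera axes: x right, y down, z forward; pixel columns grow to the right and rows downward; lengths in m; the calibration is good to about 2 mm. A picture is of the moment at which its call begins. There is no depth.
- env.hand_in(): hands the job in; it is judged then, once.
The state is a dict: "t": time; "joints": joint angles; "dq": joint speeds; "joint_torque": joint torques, N m; "position": TCP position; "tool_rot": TCP orientation; "wrist_force": force on the tool from outside, world axes, zero at the start; "ft_torque": the same for the moment, N m; "grip_width": opening from 0.0 (shut) to 1.0 (fully open); "gripper_force": force on a finger pad.
Only numpy, scipy, OpenCV 4.12 (cv2) and the standard library are available. Lean on these libraries where they do the work, as an engineer would, in place of code of your own. Each camera call takes 0.05 s, during which the arm holds its last target. There are 200 camera calls.

## Working session

There is one attempt and no reset: what is moved stays moved. The work goes in short steps, Python scripts to look and compute and a tool call to move; the robot and the scene stay as the last step left them, time stands still between calls to the robot, and variables do not carry over. Pictures are saved under pics/ and viewed, at most 10 in all, crops included, and the job is handed in when it is done.

Besides the shell and the picture viewer there is one more tool, called after "Emit:" as name(argument=value, ...), one argument or row to a line, values as JSON. play_rows: Moves the arm, as the interface text tells. Shifts and turns lie within -1 to 1; 1 stands for 0.75 m of shift or 360 degrees of turn. Its arguments: {"type":"object","properties":{"increments":{"type":"array"},"squeeze":{"type":"number"}},"required":["increments"]}

```bash
mkdir -p pics; ls; python3 - <<'E'
from rig import env
import cv2, numpy as np
print(env.get_state())
for n in ("scene","top","wrist"):
    s=env.snapshot(n); cv2.imwrite(f"pics/{n}0.png",s["image"][:,:,::-1])
    np.savez(f"pics/{n}0.npz",**s)
    print(n,s["vfov"],s["cx"],s["cy"],s["dist_coeffs"],np.round(s["R"],4).tolist(),s["t"], -np.array(s["R"]).T@np.array(s["t"]))
E
```

```text
pics
{'t': 0.0, 'joints': array([-1.21876391,  0.62931545,  0.03842073,  1.51839771, -0.02699233,
        0.99630882, -0.02004097]), 'dq': array([ 0.00102879,  0.00018943, -0.00063228,  0.00041131,  0.00230138,
        0.0001274 ,  0.00094581]), 'joint_torque': array([ 9.30568058e-04, -5.63389993e+01,  1.22667264e+00, -1.93449247e+01,
        1.10585382e-02,  1.05439566e-02, -1.01873854e-05]), 'position': array([0.2635929 , 0.59381349, 0.40379878]), 'tool_rot': array([-1.89260490e-04,  2.07409628e-01,  9.78253716e-01, -9.37064196e-04]), 'wrist_force': array([ 0.72462267, -0.15968731,  0.03437857]), 'ft_torque': array([ 0.02951078,  0.02784904, -0.00645043]), 'gripper_force': 0.0, 'grip_width': 0.9994705189988022}
scene 51.761365159023406 252.4927896639916 187.26917189931342 [0.00158273 0.         0.         0.         0.        ] [[0.8269, -0.5622, -0.014], [-0.4156, -0.5941, -0.6887], [0.3789, 0.5753, -0.7249]] [-0.35627403  0.37861317  0.748952  ] [ 0.16815322 -0.40623476  0.79869019]
top 42.452788124367004 244.30946414772458 185.76695290025464 [-0.02700159  0.          0.          0.          0.        ] [[0.0222, -0.9997, 0.005], [-0.9952, -0.0226, -0.0949], [0.095, -0.0028, -0.9955]] [0.09843498 0.52219354 1.51046861] [0.37401746 0.11448881 1.55270545]
wrist 70.18540337077116 255.64984020016362 190.40224666745604 [-0.02231609  0.          0.          0.          0.        ] [[0.4059, 0.9139, -0.001], [0.883, -0.3919, 0.2584], [0.2358, -0.1057, -0.966]] [-0.64894968 -0.03356523  0.37820716] [0.20386539 0.61992042 0.37341738]
```

View pics/scene0.png

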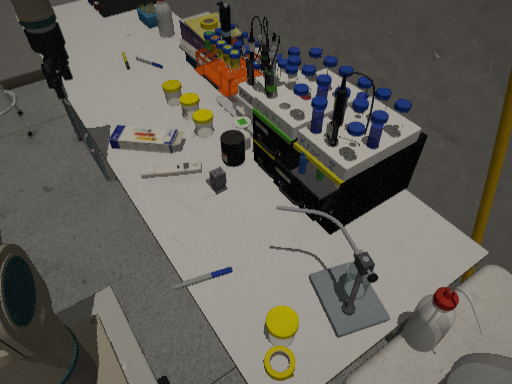

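View pics/top0.png

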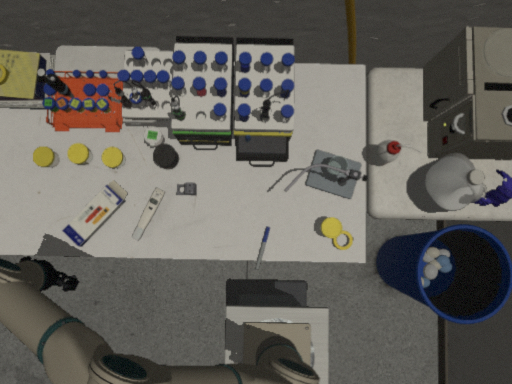

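The scene view shows the grey holder at (218,179), the tester at (172,170), the stand plate around (348,297), and the bar running from the boss (365,262) to its free end near (278,208). The top view shows the holder at (186,189) and the stand at (335,175). I'll zoom in on both.

```bash
python3 - <<'E'
import cv2, numpy as np
t=cv2.imread("pics/top0.png"); s=cv2.imread("pics/scene0.png")
A=cv2.resize(t[145:215,255:375],None,fx=6.6,fy=6.6,interpolation=cv2.INTER_CUBIC)[:, :792]
B=cv2.resize(s[195:335,260:400],(0,0),fx=4,fy=4,interpolation=cv2.INTER_CUBIC)
cv2.imwrite("pics/c1.png",A); 
C=cv2.resize(t[170:215,165:210],(0,0),fx=5,fy=5,interpolation=cv2.INTER_CUBIC)
D=cv2.resize(s[155:200,195:240],(0,0),fx=5,fy=5,interpolation=cv2.INTER_CUBIC)
cv2.imwrite("pics/c2.png",np.hstack([B,np.vstack([C,D,np.zeros((110,225,3),np.uint8)])]))
E
```

```text
(no output)
```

View pics/c1.png

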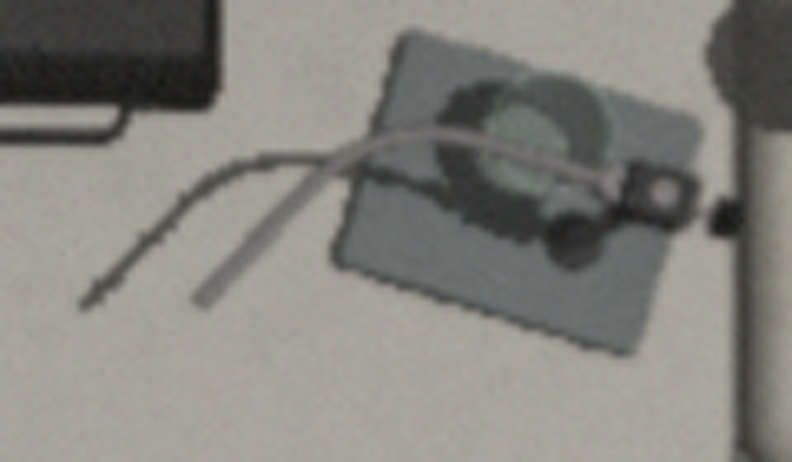

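View pics/c2.png

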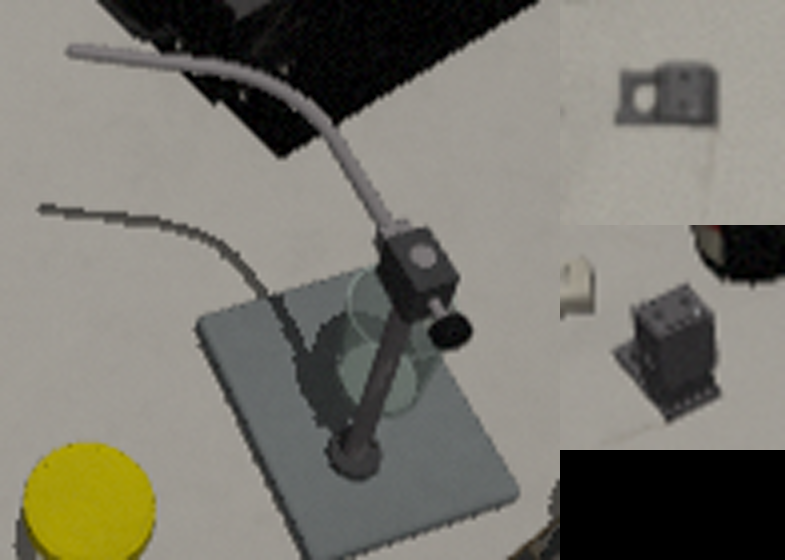

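The top crop shows the pinkish bar's free end at full-picture pixel (285.8,190.2), with the boss around (355,174). The darker line is its shadow. In the scene view the free end is at (277.5,207.5). The holder's probe hole is on the left in the top view (world +y), so its recess faces about world +x.

```bash
cat > h.py <<'E'
import numpy as np, cv2
def load(f): return dict(np.load(f))
def K(s):
    f=192/np.tan(np.radians(float(s["vfov"]))/2); return np.array([[f,0,float(s["cx"])],[0,f,float(s["cy"])],[0,0,1]])
def ray(s,p):
    u=cv2.undistortPoints(np.array([[p]],float),K(s),np.array(s["dist_coeffs"],float))[0,0]
    R=np.array(s["R"]); return -R.T@s["t"], R.T@np.array([u[0],u[1],1.])
def plane(s,p,z):
    c,d=ray(s,p); return c+d*(z-c[2])/d[2]
def tri(*sp):
    A=np.zeros((3,3));b=np.zeros(3);L=[]
    for s,p in sp:
        c,d=ray(s,p); d/=np.linalg.norm(d); P=np.eye(3)-np.outer(d,d);A+=P;b+=P@c;L.append((c,P))
    x=np.linalg.solve(A,b); return x,[float(np.linalg.norm(P@(x-c))) for c,P in L]
def proj(s,X): return cv2.projectPoints(np.array(X,float).reshape(-1,3),cv2.Rodrigues(np.array(s["R"]))[0],np.array(s["t"],float),K(s),np.array(s["dist_coeffs"],float))[0][:,0]
E
python3 - <<'E'
from h import *
T=load("pics/top0.npz");S=load("pics/scene0.npz")
print("free",tri((T,(285.8,190.2)),(S,(277.5,207.5))))
print("boss top centre",plane(T,(255+662/6.6,145+190/6.6),.205), plane(S,(260+423/4,195+256/4),.205))
print("base",[plane(T,(255+a/6.6,145+b/6.6),.016).round(3) for a,b in((410,30),(700,118),(632,352),(338,262))])
print("shank",tri((T,(255+612/6.6,145+185/6.6)),(S,(260+395/4,195+225/4))))
print("holder top corners",[plane(T,(165+(a-560)/5,170+b/5),.064).round(3) for a,b in((662,65),(716,68),(716,125),(662,125))])
print("holder hole",plane(T,(165+(645-560)/5,170+97/5),.014))
E
```

```text
free (array([ 0.49313474, -0.00354039,  0.19661872]), [0.0007273770714593828, 0.0007273770714594192])
boss top centre [ 0.54267832 -0.19397741  0.205     ] [ 0.54381453 -0.19291996  0.205     ]
base [array([ 0.64 , -0.117,  0.016]), array([ 0.601, -0.255,  0.016]), array([ 0.489, -0.223,  0.016]), array([ 0.528, -0.083,  0.016])]
shank (array([ 0.54492398, -0.1736437 ,  0.20464772]), [0.0007570752164433118, 0.0007570752164433969])
holder top corners [array([0.52 , 0.289, 0.064]), array([0.519, 0.256, 0.064]), array([0.485, 0.255, 0.064]), array([0.484, 0.287, 0.064])]
holder hole [0.50503915 0.30447569 0.014     ]
```

Emit:
play_rows(
  increments=[
    [-0.058, -0.033, 0.0123, 0, 0, 0, 1],
    [-0.058, -0.033, 0.0123, 0, 0, 0, 1],
    [-0.058, -0.033, 0.0123, 0, 0, 0, 1],
    [-0.058, -0.033, 0.0123, 0, 0, 0, 1],
    [-0.058, -0.033, 0.0123, 0, 0, 0, 1],
    [-0.058, -0.033, 0.0123, 0, 0, 0, 1],
    [-0.058, -0.033, 0.0123, 0, 0, 0, 1],
    [-0.058, -0.033, 0.0123, 0, 0, 0, 1],
  ],
)

```text
t: 1.15
position: [0.5022, 0.2706, 0.3305]
tool_rot: [-0.0, 0.207, 0.978, 0.0]
wrist_force: [0.7, 0.3, -0.3]
grip_width: 0.999
gripper_force: 0.0
```

Emit:
play_rows(
  increments=[
    [0, 0, 0, 0, 0, -0.017, 1],
    [0, 0, 0, 0, 0, -0.017, 1],
    [0, 0, 0, 0, 0, -0.017, 1],
    [0, 0, 0, 0, 0, -0.016, 1],
    [0, 0, 0, 0, 0, 0, 1],
    [0, 0, 0, 0, 0, 0, 1],
    [0, 0, 0, 0, 0, 0, 1],
    [0, 0, 0, 0, 0, 0, 1],
  ],
)

```text
t: 2.15
position: [0.5014, 0.272, 0.3309]
tool_rot: [0.0, -0.001, 1.0, -0.0]
wrist_force: [1.3, 0.3, -0.5]
grip_width: 1.003
gripper_force: 0.0
```

```bash
python3 - <<'E'
from rig import env
import cv2, numpy as np
s=env.snapshot("wrist"); cv2.imwrite("pics/w1.png",s["image"][:,:,::-1]); np.savez("pics/w1.npz",**s)
st=env.get_state(); print(st["joints"].round(2), st["position"],st["tool_rot"].round(3))
E
```

```text
[-0.48  0.61 -0.11  1.82  0.09  0.72  0.94] [0.50138964 0.2720108  0.3309005 ] [ 0.    -0.001  1.    -0.   ]
```

View pics/w1.png

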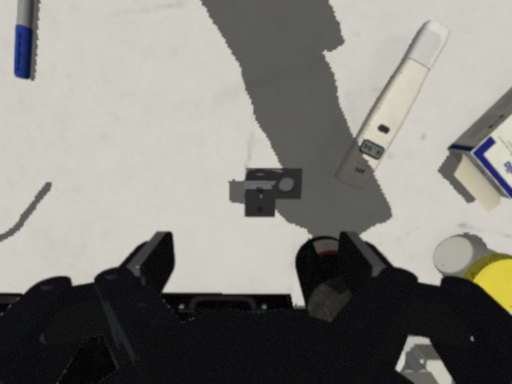

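The holder is at about (246–302, 168–216) in the wrist view, with the probe hole at (287,184). I'll zoom in.

```bash
python3 - <<'E'
import cv2, numpy as np
t=cv2.imread("pics/w1.png")[155:230,225:315]
t=cv2.convertScaleAbs(t,alpha=1.8)
cv2.imwrite("pics/c3.png",cv2.resize(t,None,fx=8,fy=8,interpolation=cv2.INTER_CUBIC))
E
```

```text
(no output)
```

View pics/c3.png

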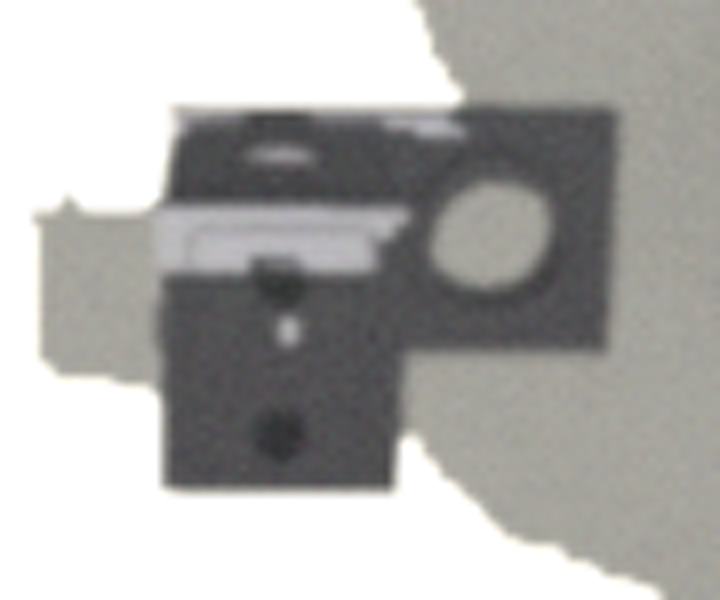

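The crop shows the block's top face with corners (162,272), (164,489), (394,489), and the foot plate's top with corners (172,107), (617,107), (607,350).

```bash
python3 - <<'E'
from h import *
s=load("pics/w1.npz")
P=lambda a,b,z: plane(s,(225+(a+.5)/8-.5,155+(b+.5)/8-.5),z)[:2].round(4)
for q in((162,272),(164,489),(394,489),(400,272)): print("top",P(*q,.064))
for q in((172,107),(617,107),(607,350)): print("plate",P(*q,.006))
print("hole",P(492,235,.010))
E
```

```text
top [0.4977 0.2621]
top [0.5234 0.2621]
top [0.5234 0.2885]
top [0.4976 0.2887]
plate [0.4896 0.2613]
plate [0.4894 0.3221]
plate [0.524  0.3223]
hole [0.5064 0.3051]
```

Emit:
play_rows(
  increments=[
    [-0.0023, 0.0015, 0.03, 0, 0, 0, 1],
    [-0.0023, 0.0015, 0.03, 0, 0, 0, 1],
    [-0.0023, 0.0015, 0.03, 0, 0, 0, 1],
    [0, 0, 0.03, 0, 0, 0, 1],
    [0, 0, 0.03, 0, 0, 0, 1],
    [0, 0, 0.02, 0, 0, 0, 1],
    [0, 0, 0.01, 0, 0, 0, 1],
    [0, 0, 0, 0, 0, 0, 1],
  ],
)

```text
t: 3.2
position: [0.5066, 0.2753, 0.1957]
tool_rot: [-0.0, -0.002, 1.0, -0.0]
wrist_force: [-0.7, -0.5, 0.1]
grip_width: 0.994
gripper_force: 0.0
```

Emit:
play_rows(
  increments=[
    [0, 0, 0, 0, 0, 0, -0.1],
    [0, 0, 0, 0, 0, 0, -0.3],
    [0, 0, 0, 0, 0, 0, -0.6],
    [0, 0, 0, 0, 0, 0, -1],
    [0, 0, 0, 0, 0, 0, -1],
    [0, 0, 0, 0, 0, 0, -1],
    [0, 0, 0, 0, 0, 0, -1],
    [0, 0, 0, 0, 0, 0, -1],
  ],
  squeeze=40,
)

```text
t: 4.2
position: [0.5068, 0.2755, 0.1964]
tool_rot: [0.0, -0.002, 1.0, 0.0]
wrist_force: [-0.5, 0.3, 5.1]
grip_width: 0.322
gripper_force: 40.2
```

Emit:
play_rows(
  increments=[
    [0, 0, -0.02, 0, 0, 0, -1],
    [0, 0, -0.05, 0, 0, 0, -1],
    [0, 0, -0.06, 0, 0, 0, -1],
    [0, 0, -0.06, 0, 0, 0, -1],
    [0, 0, -0.06, 0, 0, 0, -1],
    [0, -0.02, -0.06, 0, 0, 0, -1],
    [0, -0.03, -0.06, 0, 0, 0, -1],
    [0, -0.05, -0.03, 0, 0, 0, -1],
  ],
)

```text
t: 5.2
position: [0.5064, 0.2007, 0.499]
tool_rot: [0.002, -0.003, 1.0, 0.001]
wrist_force: [1.0, 0.2, -1.2]
grip_width: 0.321
gripper_force: 39.5
```

Emit:
play_rows(
  increments=[
    [-0.007, -0.06, 0, 0, 0, 0, -1],
    [-0.01, -0.06, 0, 0, 0, 0, -1],
    [-0.01, -0.06, 0, 0, 0, 0, -1],
    [-0.01, -0.06, 0, 0, 0, 0, -1],
    [-0.01, -0.05, 0, 0, 0, 0, -1],
    [-0.01, -0.02, 0, 0, 0, 0, -1],
    [0, 0, 0, 0, 0, 0, -1],
    [0, 0, 0, 0, 0, 0, -1],
  ],
)

```text
t: 6.2
position: [0.5501, -0.03, 0.4959]
tool_rot: [-0.0, -0.003, 1.0, 0.001]
wrist_force: [0.1, 0.9, -0.3]
grip_width: 0.322
gripper_force: 39.6
```

```bash
python3 - <<'E'
from rig import env
import cv2, numpy as np
s=env.snapshot("wrist"); cv2.imwrite("pics/w2.png",s["image"][:,:,::-1]); np.savez("pics/w2.npz",**s)
st=env.get_state(); print(st["joints"].round(2), st["position"],st["tool_rot"].round(3),st["wrist_force"],st["gripper_force"])
E
```

```text
[ 0.04  0.39 -0.06  1.67  0.02  1.08  1.56] [ 0.55010589 -0.02994973  0.49585678] [-0.    -0.003  1.     0.001] [-0.12125825 -0.17794645 -1.03649736] 39.608923494815826
```

View pics/w2.png

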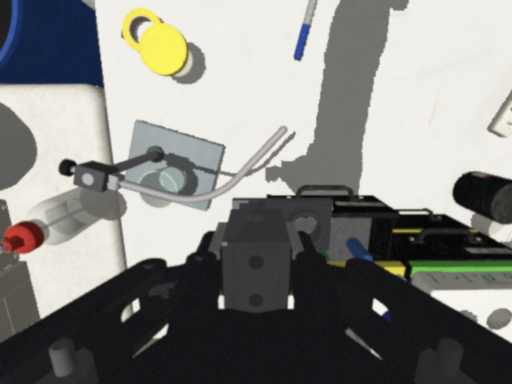

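The wrist view shows the whole bar: free end (285,128), bend around (200,200)–(240,180), shank (118,183), boss (95,177). The held holder is clear of it. Now a second view from a baseline.

Emit:
play_rows(
  increments=[
    [0, -0.03, 0, 0, 0, 0, -1],
    [0, -0.04, 0, 0, 0, 0, -1],
    [0, -0.04, 0, 0, 0, 0, -1],
    [0, -0.04, 0, 0, 0, 0, -1],
    [0, -0.03, 0, 0, 0, 0, -1],
    [0, 0, 0, 0, 0, 0, -1],
    [0, 0, 0, 0, 0, 0, -1],
    [0, 0, 0, 0, 0, 0, -1],
  ],
)

```text
t: 7.25
position: [0.551, -0.1651, 0.4959]
tool_rot: [0.0, -0.003, 1.0, 0.0]
wrist_force: [-0.8, 0.1, -0.4]
grip_width: 0.326
gripper_force: 39.7
```

```bash
python3 - <<'E'
from rig import env
import cv2, numpy as np
s=env.snapshot("wrist"); cv2.imwrite("pics/w3.png",s["image"][:,:,::-1]); np.savez("pics/w3.npz",**s)
from h import *
s2=load("pics/w2.npz")
# crops around bar in both views, predicted region
A=cv2.imread("pics/w2.png")[110:215,60:300]; 
X=[(.493,-.0035,.195),(.53,-.05,.19),(.5638,-.12,.19),(.547,-.179,.19),(.543,-.194,.205)]
print(proj(s2,X).round(1).tolist()); q=proj(s,X); print(q.round(1).tolist())
y0=int(q[:,1].min()-25);x0=int(q[:,0].min()-30); print(x0,y0)
B=cv2.imread("pics/w3.png")[y0:y0+105,x0:x0+240]
f=lambda a:cv2.resize(a,None,fx=2.8,fy=2.8,interpolation=cv2.INTER_CUBIC)
cv2.imwrite("pics/c4.png",np.vstack([f(A),f(B)]))
E
```

```text
[[283.2, 126.5], [235.8, 163.4], [169.6, 195.0], [111.8, 179.1], [88.4, 178.4]]
[[421.8, 126.7], [368.4, 163.1], [298.5, 194.6], [242.1, 178.6], [226.0, 177.9]]
196 101
```

View pics/c4.png

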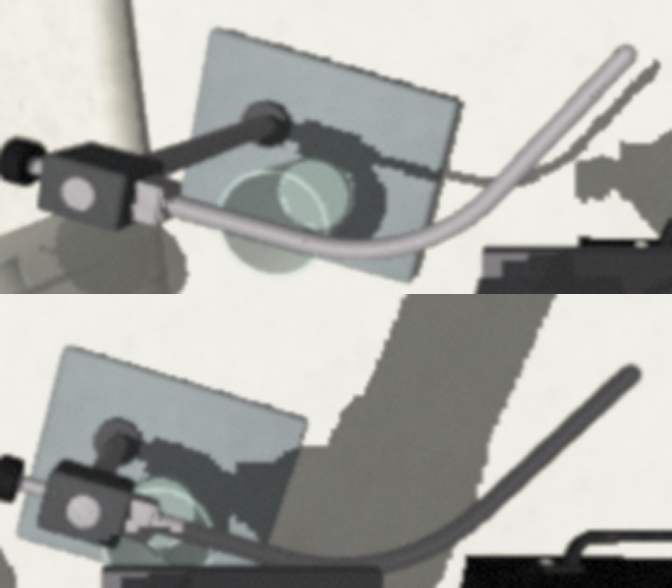

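The crops show the bar clearly in both views. In the lower one its outer leg is dark on white, with its tip at composite (632,373); in the upper one the tip is at (627,53). I'll intersect the planes through the leg lines.

```bash
cat > bar.py <<'E'
from h import *
from scipy.ndimage import map_coordinates
a=load("pics/w2.npz");b=load("pics/w3.npz")
ca=lambda x,y:(60+(x+.5)/2.8-.5,110+(y+.5)/2.8-.5); cb=lambda x,y:(196+(x+.5)/2.8-.5,101+(y-294+.5)/2.8-.5)
def centre(s,p0,p1,n=15,w=9):
    g=cv2.cvtColor(s["image"],cv2.COLOR_RGB2GRAY).astype(float); p0,p1=map(np.array,(p0,p1)); d=(p1-p0)/np.linalg.norm(p1-p0); m=np.array([-d[1],d[0]])
    o=[];t=np.arange(-w,w+.01,.1)
    for f in np.linspace(0,1,n):
        c=p0+f*(p1-p0); q=c+t[:,None]*m; v=map_coordinates(g,[q[:,1],q[:,0]],order=1)
        th=(np.median(np.r_[v[:20],v[-20:]])+v[80:101].min())/2; k=t[(v<th)&(abs(t)<6)]
        o.append(np.r_[c+m*(k.min()+k.max())/2, k.max()-k.min()])
    return np.array(o)
def nrm(s,pts): # plane through camera and a fitted pixel line
    r=np.array([ray(s,p)[1] for p in pts]); r/=np.linalg.norm(r,axis=1)[:,None]
    return np.linalg.svd(r)[2][2]
def line(pa,pb):
    na,nb=nrm(a,pa),nrm(b,pb); d=np.cross(na,nb); d/=np.linalg.norm(d)
    c1=ray(a,(0,0))[0];c2=ray(b,(0,0))[0]
    x=np.linalg.solve(np.array([na,nb,d]),[na@c1,nb@c2,d@c1]); return x,d,float(np.degrees(np.arcsin(np.linalg.norm(np.cross(na,nb)))))
E
python3 - <<'E'
from bar import *
oa=centre(a,ca(612,68),ca(545,142));ob=centre(b,cb(615,388),cb(515,475))
print("widths",oa[:,2].round(1),ob[:,2].round(1))
x,d,ang=line(oa[:,:2],ob[:,:2]); d*=np.sign(d[0]); print("outer dir",d.round(3),"sep",ang)
tip,e=tri((a,ca(629,50)),(b,cb(633,371))); print("tip",tip.round(4),e, "tip to line",np.linalg.norm(np.cross(tip-x,d)))
for X in (tip,): print("z-from T,S:",tri((a,ca(629,50)),(b,cb(633,371)),(load("pics/top0.npz"),(285.8,190.2)),(load("pics/scene0.npz"),(277.5,207.5))))
for s in np.arange(0,.08,.02): print("outer pt", (tip+d*s).round(4), proj(a,tip+d*s).round(1))
xi,di,ang=line([ca(190,210),ca(240,224),ca(290,238)],[cb(190,531),cb(240,544),cb(290,556)]); print("inner",xi,di.round(3),ang)
# inner by plane z=.19
for s,c,pp in((a,ca,[(190,210),(290,238)]),(b,cb,[(190,531),(290,556)])): print("inner@.19",[plane(s,c(*p),.19).round(4) for p in pp])
B=[plane(a,ca(*p),.016)[:2].round(4) for p in((218,30),(460,100),(412,280))]; print("base w2",B)
B=[plane(b,cb(*p),.016)[:2].round(4) for p in((68,348),(305,420),(18,530))]; print("base w3",B)
print("post foot",plane(a,ca(267,124),.02),plane(b,cb(117,440),.02),"head top",plane(a,ca(78,194),.205),plane(b,cb(84,511),.205))
print("shank end",tri((a,ca(168,207)),(b,cb(165,525))))
E
```

```text
widths [8.3 8.4 8.2 8.1 8.6 8.6 8.4 8.2 8.4 8.1 8.  7.7 7.7 7.8 7.6] [7.5 7.8 7.6 7.5 7.4 7.6 7.7 7.4 7.2 7.4 7.7 7.6 7.2 7.2 7.5]
outer dir [ 0.732 -0.681 -0.027] sep 18.81468492362137
tip [ 0.4943 -0.0022  0.1931] [0.00022712097045382768, 0.0002271209704538463] tip to line 0.00014802119742755848
z-from T,S: (array([ 0.49384028, -0.00307377,  0.19539729]), [0.000666512707080709, 0.0007098038527622677, 0.0009468887336347428, 0.0009734793041203489])
outer pt [ 0.4943 -0.0022  0.1931] [[284.3 127.8]]
outer pt [ 0.5089 -0.0158  0.1926] [[270.  142.8]]
outer pt [ 0.5236 -0.0294  0.1921] [[256.2 157.4]]
outer pt [ 0.5382 -0.043   0.1915] [[242.7 171.6]]
inner [0.58436913 0.01167616 0.24010426] [-0.177 -0.95  -0.257] 7.577738431041423
inner@.19 [array([ 0.5529, -0.1632,  0.19  ]), array([ 0.5635, -0.1267,  0.19  ])]
inner@.19 [array([ 0.554 , -0.1568,  0.19  ]), array([ 0.5634, -0.1192,  0.19  ])]
base w2 [array([ 0.4898, -0.2187]), array([ 0.5291, -0.0811]), array([ 0.6399, -0.1136])]
base w3 [array([ 0.4901, -0.222 ]), array([ 0.53  , -0.0848]), array([ 0.597 , -0.2552])]
post foot [ 0.54300769 -0.19369409  0.02      ] [ 0.54183039 -0.1943669   0.02      ] head top [ 0.54354313 -0.19499437  0.205     ] [ 0.54327704 -0.19433875  0.205     ]
shank end (array([ 0.54928913, -0.16610577,  0.20015044]), [1.5028123214062277e-05, 1.5028123214176832e-05])
```

The measurements agree with each other. The inner leg's yaw is −106.1° from both the base edge and the bar. The bend is 63.2° and the tip is at (0.494, −0.002, 0.193). The outer slope of 0.027 matches the tip being 3 mm high, and the model and measured tips agree sideways to 0.2 mm. Next I'll plan the path in arc length.

```bash
cat > plan.py <<'E'
import numpy as np, sys
from rig import env
from scipy.spatial.transform import Rotation as Ro
# holder pose for u = how far (m) the bore's middle (7.5 mm behind holder_bore) is past the bar's tip
YO,YI=np.radians(-42.9),np.radians(-106.1); R=.07; L1=.0695; TH=YO-YI
HOME=np.array([.5475,-.1799]); U=.1842
def pose(u,off=(0,0,0)):
    ex=np.array([np.cos(YI),np.sin(YI)]); ey=np.array([-ex[1],ex[0]]); bs=HOME-.062*ex
    v=u-L1; a=np.clip(TH-v/R,0,TH)          # angle left to the inner leg
    p=bs+ex*(-R*np.sin(a))+ey*(-R*(1-np.cos(a)))
    yaw=YI+a; t=np.array([np.cos(yaw),np.sin(yaw)])
    if v<0: p=p+t*v
    if v>R*TH: p=p+t*(v-R*TH)
    n=np.array([-t[1],t[0]])
    z=.19-.0303*((p-bs)@ey)
    q=p+.0075*t+n*off[1]
    return np.array([*q,z+.1604+off[2]]),yaw
def rows(us,off=(0,0,0),start=None):
    s=env.get_state(); P=s["position"]; w,x,y,z=s["tool_rot"]; M=Ro.from_quat([x,y,z,w])
    tx=M.as_matrix()[:,0]; yaw=np.arctan2(-tx[1],-tx[0])
    print("u now: yaw",np.degrees(yaw).round(2),"pos",P.round(4),"F",s["wrist_force"].round(1),"T",s["ft_torque"].round(2))
    for u in us:
        q,yw=pose(u,off); hx=np.array([np.cos(yaw),np.sin(yaw)]); hy=np.array([-hx[1],hx[0]]); d=q-P
        print(f"u={u*1000:.0f}", [round(v,4) for v in (-(d[:2]@hx)/.75, (d[:2]@hy)/.75, -d[2]/.75, 0,0, -(yw-yaw)/2/np.pi)]); P,yaw=q,yw
def fit():
    s=env.get_state();P=s["position"];us=np.arange(-.1,.19,.0005)
    e=[np.linalg.norm(pose(u)[0][:2]-P[:2]) for u in us]; i=int(np.argmin(e)); q,y=pose(us[i]); n=np.array([-np.sin(y),np.cos(y)])
    w,x,yy,z=s["tool_rot"]; tx=Ro.from_quat([x,yy,z,w]).as_matrix()[:,0]
    print("u",(us[i]*1000).round(1),"side mm",((P-q)[:2]@n*1e3).round(2),"dz mm",((P-q)[2]*1e3).round(2),"dyaw",np.degrees(np.arctan2(-tx[1],-tx[0])-y).round(2),
     "F along/side/up",(s["wrist_force"][:2]@[np.cos(y),np.sin(y)]).round(1),(s["wrist_force"][:2]@n).round(1),s["wrist_force"][2].round(1),"T",s["ft_torque"].round(2),"grip",s["gripper_force"].round(0),"t",s["t"])
E
python3 - <<'E'
from plan import *
print(pose(0),pose(U)); rows([-.0495])
E
```

```text
(array([ 0.49967177, -0.00743697,  0.35344434]), np.float64(-0.7487462491055674)) (array([ 0.55221806, -0.16355391,  0.3504    ]), np.float64(-1.8517943363659835))
u now: yaw 0.32 pos [ 0.551  -0.1655  0.496 ] F [-0.3  0.7 -1.4] T [-0.02 -0.02 -0.01]
u=-50 [np.float64(0.1153), np.float64(0.2563), np.float64(0.1882), 0, 0, np.float64(0.12)]
```

Emit:
play_rows(
  increments=[
    [0.0145, 0.032, 0, 0, 0, 0, -1],
    [0.0145, 0.032, 0, 0, 0, 0, -1],
    [0.0145, 0.032, 0, 0, 0, 0, -1],
    [0.0145, 0.032, 0, 0, 0, 0, -1],
    [0.0145, 0.032, 0, 0, 0, 0, -1],
    [0.0145, 0.032, 0, 0, 0, 0, -1],
    [0.0145, 0.032, 0, 0, 0, 0, -1],
    [0.0138, 0.032, 0, 0, 0, 0, -1],
  ],
)

```text
t: 8.3
position: [0.463, 0.0262, 0.4961]
tool_rot: [0.0, -0.002, 1.0, 0.0]
wrist_force: [1.0, 0.8, -1.0]
grip_width: 0.322
gripper_force: 39.7
```

Emit:
play_rows(
  increments=[
    [0, 0, 0, 0, 0, 0.02, -1],
    [0, 0, 0, 0, 0, 0.02, -1],
    [0, 0, 0.02, 0, 0, 0.02, -1],
    [0, 0, 0.04, 0, 0, 0.02, -1],
    [0, 0, 0.04, 0, 0, 0.02, -1],
    [0, 0, 0.04, 0, 0, 0.02, -1],
    [0, 0, 0.03, 0, 0, 0, -1],
    [0, 0, 0.01, 0, 0, 0, -1],
  ],
)

```text
t: 9.3
position: [0.4633, 0.0254, 0.36]
tool_rot: [-0.001, 0.366, 0.931, -0.0]
wrist_force: [0.3, 1.0, -0.7]
grip_width: 0.322
gripper_force: 39.6
```

```bash
python3 - <<'E'
from plan import *
fit(); rows([-.0495,-.04,-.03,-.024])
E
```

```text
Traceback (most recent call last):
  File "plan.py", line 30, in fit
    "F along/side/up",(s["wrist_force"][:2]@[np.cos(y),np.sin(y)]).round(1),(s["wrist_force"][:2]@n).round(1),s["wrist_force"][2].round(1),"T",s["ft_torque"].round(2),"grip",s["gripper_force"].round(0),"t",s["t"])
                                                                                                                                                                              ^^^^^^^^^^^^^^^^^^^^^^^^
AttributeError: 'float' object has no attribute 'round'
```

```bash
sed -i 's/s\["gripper_force"\].round(0)/s["gripper_force"]/' plan.py; python3 - <<'E'
from plan import *
fit(); rows([-.0495,-.04,-.03,-.024,-.018,-.015])
E
```

```text
u -49.0 side mm -0.77 dz mm 5.21 dyaw -0.04 F along/side/up -0.5 0.9 -0.7 T [-0.05  0.03  0.01] grip 39.64196428656578 t 9.3
u now: yaw -42.94 pos [0.4633 0.0254 0.36  ] F [ 0.3  1.  -0.7] T [-0.05  0.03  0.01]
u=-50 [np.float64(0.0007), np.float64(0.001), np.float64(0.0069), 0, 0, np.float64(-0.0001)]
u=-40 [np.float64(-0.0127), np.float64(-0.0), np.float64(0.0003), 0, 0, np.float64(-0.0)]
u=-30 [np.float64(-0.0133), np.float64(-0.0), np.float64(0.0004), 0, 0, np.float64(-0.0)]
u=-24 [np.float64(-0.008), np.float64(0.0), np.float64(0.0002), 0, 0, np.float64(-0.0)]
u=-18 [np.float64(-0.008), np.float64(0.0), np.float64(0.0002), 0, 0, np.float64(-0.0)]
u=-15 [np.float64(-0.004), np.float64(0.0), np.float64(0.0001), 0, 0, np.float64(-0.0)]
```

Emit:
play_rows(
  increments=[
    [0.0007, 0.001, 0.0069, 0, 0, 0, -1],
    [-0.0067, 0, 0.0002, 0, 0, 0, -1],
    [-0.0067, 0, 0.0002, 0, 0, 0, -1],
    [-0.0067, 0, 0.0002, 0, 0, 0, -1],
    [-0.0067, 0, 0.0002, 0, 0, 0, -1],
    [-0.0067, 0, 0.0002, 0, 0, 0, -1],
    [-0.0067, 0, 0.0002, 0, 0, 0, -1],
    [0, 0, 0, 0, 0, 0, -1],
  ],
)

```text
t: 10.3
position: [0.4861, 0.0047, 0.3548]
tool_rot: [0.0, 0.367, 0.93, -0.0]
wrist_force: [-0.5, 0.2, -1.5]
grip_width: 0.326
gripper_force: 39.6
```

```bash
python3 - <<'E'
from plan import *
import cv2
from h import *
fit()
s=env.snapshot("scene"); t=env.snapshot("top")
q=proj(s,[(.494,-.002,.193)])[0].astype(int); r=proj(t,[(.494,-.002,.193)])[0].astype(int); print(q,r)
f=lambda i,c:cv2.resize(i["image"][c[1]-28:c[1]+28,c[0]-36:c[0]+36,::-1],None,fx=5.5,fy=5.5,interpolation=cv2.INTER_CUBIC)
cv2.imwrite("pics/c5.png",np.hstack([f(s,q),f(t,r)]))
E
```

```text
u -18.0 side mm -0.35 dz mm 0.83 dyaw -0.15 F along/side/up -0.5 -0.2 -1.5 T [-0.05  0.03 -0.03] grip 39.64260220527649 t 10.3
[277 207] [284 190]
```

View pics/c5.png

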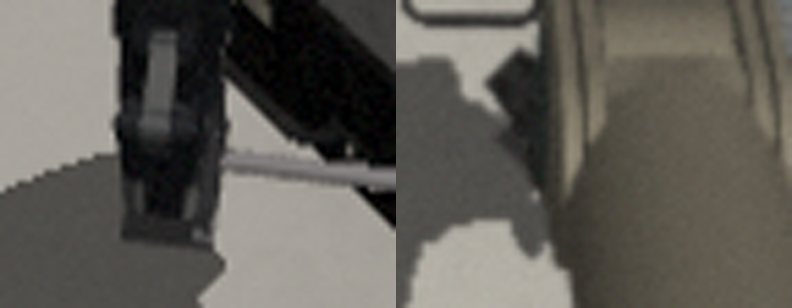

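The bar enters the holder's face at about (222,158) in the left crop, with no contact force. Moving on slowly.

Emit:
play_rows(
  increments=[
    [-0.003, 0.0005, 0.001, 0, 0, -0.0004, -1],
    [-0.003, 0, 0.0001, 0, 0, 0, -1],
    [-0.003, 0, 0.0001, 0, 0, 0, -1],
    [-0.003, 0, 0.0001, 0, 0, 0, -1],
    [-0.003, 0, 0.0001, 0, 0, 0, -1],
    [-0.003, 0, 0.0001, 0, 0, 0, -1],
    [-0.003, 0, 0.0001, 0, 0, 0, -1],
    [0, 0, 0, 0, 0, 0, -1],
  ],
)

```text
t: 11.4
position: [0.4978, -0.0056, 0.3536]
tool_rot: [0.0, 0.366, 0.931, -0.0]
wrist_force: [0.3, 0.1, -1.2]
grip_width: 0.325
gripper_force: 39.6
```

```bash
python3 -c "
from plan import *
fit()"
```

```text
u -2.5 side mm 0.05 dz mm 0.1 dyaw 0.01 F along/side/up 0.2 0.3 -1.2 T [-0.03 -0.02 -0.02] grip 39.64517757296562 t 11.4
```

The tip is inside the bore with no force. Continuing along the straight leg.

Emit:
play_rows(
  increments=[
    [-0.005, 0, 0.0001, 0, 0, 0, -1],
    [-0.006, 0, 0.0002, 0, 0, 0, -1],
    [-0.006, 0, 0.0002, 0, 0, 0, -1],
    [-0.006, 0, 0.0002, 0, 0, 0, -1],
    [-0.006, 0, 0.0002, 0, 0, 0, -1],
    [-0.006, 0, 0.0002, 0, 0, 0, -1],
    [-0.006, 0, 0.0002, 0, 0, 0, -1],
    [0, 0, 0, 0, 0, 0, -1],
  ],
)

```text
t: 12.4
position: [0.5204, -0.0267, 0.3526]
tool_rot: [0.0, 0.366, 0.931, -0.0]
wrist_force: [-0.3, -0.2, -1.1]
grip_width: 0.327
gripper_force: 39.6
```

```bash
python3 -c "
from plan import *
fit(); rows([.04,.05,.056,.06,.0635,.067,.070,.073,.076,.079,.082,.085])"
```

```text
u 28.5 side mm 0.01 dz mm -0.05 dyaw -0.01 F along/side/up -0.1 -0.3 -1.1 T [-0.04  0.01  0.04] grip 39.643896371126175 t 12.4
u now: yaw -42.91 pos [ 0.5204 -0.0267  0.3526] F [-0.3 -0.2 -1.1] T [-0.04  0.01  0.04]
u=40 [np.float64(-0.0156), np.float64(-0.0), np.float64(0.0003), 0, 0, np.float64(-0.0)]
u=50 [np.float64(-0.0133), np.float64(0.0), np.float64(0.0004), 0, 0, np.float64(-0.0)]
u=56 [np.float64(-0.008), np.float64(0.0), np.float64(0.0002), 0, 0, np.float64(-0.0)]
u=60 [np.float64(-0.0053), np.float64(0.0), np.float64(0.0001), 0, 0, np.float64(-0.0)]
u=64 [np.float64(-0.0047), np.float64(-0.0), np.float64(0.0001), 0, 0, np.float64(-0.0)]
u=67 [np.float64(-0.0047), np.float64(-0.0), np.float64(0.0001), 0, 0, np.float64(-0.0)]
u=70 [np.float64(-0.004), np.float64(-0.0001), np.float64(0.0001), 0, 0, np.float64(0.0011)]
u=73 [np.float64(-0.004), np.float64(-0.0005), np.float64(0.0001), 0, 0, np.float64(0.0068)]
u=76 [np.float64(-0.004), np.float64(-0.0005), np.float64(0.0001), 0, 0, np.float64(0.0068)]
u=79 [np.float64(-0.004), np.float64(-0.0005), np.float64(0.0001), 0, 0, np.float64(0.0068)]
u=82 [np.float64(-0.004), np.float64(-0.0005), np.float64(0.0001), 0, 0, np.float64(0.0068)]
u=85 [np.float64(-0.004), np.float64(-0.0005), np.float64(0.0001), 0, 0, np.float64(0.0068)]
```

Emit:
play_rows(
  increments=[
    [-0.005, 0, 0.0001, 0, 0, 0, -1],
    [-0.0055, 0, 0.0002, 0, 0, 0, -1],
    [-0.0055, 0, 0.0001, 0, 0, 0, -1],
    [-0.0055, 0, 0.0002, 0, 0, 0, -1],
    [-0.0055, 0, 0.0001, 0, 0, 0, -1],
    [-0.0055, 0, 0.0002, 0, 0, 0, -1],
    [-0.005, 0, 0.0001, 0, 0, 0, -1],
    [0, 0, 0, 0, 0, 0, -1],
  ],
)

```text
t: 13.4
position: [0.5409, -0.0457, 0.3519]
tool_rot: [0.0, 0.366, 0.931, -0.0]
wrist_force: [0.4, 1.0, -1.3]
grip_width: 0.326
gripper_force: 39.6
```

```bash
python3 - <<'E'
s=open("plan.py").read()
s=s.replace("def pose(u,","def pose0(u,").replace("def rows(",'''def pose(u,off=(0,0,0)):  # bore (19 mm straight) as the chord averaged over the bar inside it
    ys=[];ps=[]
    for w in np.linspace(-.0095,.0095,9):
        q,y=pose0(u+w); t=np.array([np.cos(y),np.sin(y),0]); ys.append(y); ps.append(q-.0075*t)
    y=np.mean(ys); t=np.array([np.cos(y),np.sin(y),0]); n=np.array([-t[1],t[0],0])
    return np.mean(ps,0)+.0075*t+n*off[1]+np.array([0,0,off[2]]),y
def rows(''').replace("us=np.arange(-.1,.19,.0005)","us=np.arange(.04,.19,.0005)").replace("np.float64","").replace("round(v,4)","float(round(v,4))")
open("plan.py","w").write(s)
E
python3 -c "
from plan import *
fit(); rows(np.arange(.060,.0821,.0031))"
```

```text
u 56.5 side mm 0.05 dz mm -0.05 dyaw 0.0 F along/side/up -0.4 1.0 -1.3 T [ 0.   -0.02  0.01] grip 39.644230753183365 t 13.4
u now: yaw -42.9 pos [ 0.5409 -0.0457  0.3519] F [ 0.4  1.  -1.3] T [ 0.   -0.02  0.01]
u=60 [-0.0049, -0.0001, 0.0001, 0.0, 0.0, 0.0]
u=63 [-0.0041, -0.0001, 0.0001, 0.0, 0.0, 0.001]
u=66 [-0.0041, -0.0001, 0.0001, 0.0, 0.0, 0.0019]
u=69 [-0.0041, -0.0002, 0.0001, 0.0, 0.0, 0.0029]
u=72 [-0.0041, -0.0003, 0.0001, 0.0, 0.0, 0.004]
u=76 [-0.0041, -0.0004, 0.0001, 0.0, 0.0, 0.005]
u=79 [-0.0041, -0.0005, 0.0001, 0.0, 0.0, 0.006]
u=82 [-0.0041, -0.0005, 0.0001, 0.0, 0.0, 0.0069]
```

Emit:
play_rows(
  increments=[
    [-0.0049, -0.0001, 0.0001, 0, 0, 0, -1],
    [-0.0041, -0.0001, 0.0001, 0, 0, 0.001, -1],
    [-0.0041, -0.0001, 0.0001, 0, 0, 0.0019, -1],
    [-0.0041, -0.0002, 0.0001, 0, 0, 0.0029, -1],
    [-0.0041, -0.0003, 0.0001, 0, 0, 0.004, -1],
    [-0.0041, -0.0004, 0.0001, 0, 0, 0.005, -1],
    [-0.0041, -0.0005, 0.0001, 0, 0, 0.006, -1],
    [0, 0, 0, 0, 0, 0, -1],
  ],
)

```text
t: 14.4
position: [0.5557, -0.0622, 0.3513]
tool_rot: [0.0, 0.426, 0.905, -0.0]
wrist_force: [0.3, 0.9, -0.8]
grip_width: 0.327
gripper_force: 39.6
```

```bash
python3 -c "
from plan import *
fit(); rows(np.arange(.0815,.1,.003))"
```

```text
u 78.5 side mm -0.12 dz mm 0.0 dyaw -0.11 F along/side/up -0.5 0.8 -0.8 T [ 0.04 -0.02  0.01] grip 39.646881222724915 t 14.4
u now: yaw -50.42 pos [ 0.5557 -0.0622  0.3513] F [ 0.3  0.9 -0.8] T [ 0.04 -0.02  0.01]
u=82 [-0.004, -0.0003, 0.0001, 0.0, 0.0, 0.0064]
u=84 [-0.004, -0.0005, 0.0001, 0.0, 0.0, 0.0068]
u=88 [-0.004, -0.0005, 0.0001, 0.0, 0.0, 0.0068]
u=91 [-0.004, -0.0005, 0.0001, 0.0, 0.0, 0.0068]
u=94 [-0.004, -0.0005, 0.0001, 0.0, 0.0, 0.0068]
u=97 [-0.004, -0.0005, 0.0001, 0.0, 0.0, 0.0068]
u=100 [-0.004, -0.0005, 0.0001, 0.0, 0.0, 0.0068]
```

Emit:
play_rows(
  increments=[
    [-0.004, -0.0003, 0.0001, 0, 0, 0.0064, -1],
    [-0.004, -0.0005, 0.0001, 0, 0, 0.0068, -1],
    [-0.004, -0.0005, 0.0001, 0, 0, 0.0068, -1],
    [-0.004, -0.0005, 0.0001, 0, 0, 0.0068, -1],
    [-0.004, -0.0005, 0.0001, 0, 0, 0.0068, -1],
    [-0.004, -0.0005, 0.0001, 0, 0, 0.0068, -1],
    [-0.004, -0.0005, 0.0001, 0, 0, 0.0068, -1],
    [0, 0, 0, 0, 0, 0, -1],
  ],
)

```text
t: 15.4
position: [0.5648, -0.0811, 0.3508]
tool_rot: [0.0, 0.555, 0.832, -0.0]
wrist_force: [0.7, -0.7, -1.8]
grip_width: 0.323
gripper_force: 39.6
```

```bash
python3 -c "
from plan import *
fit(); rows(np.arange(.103,.125,.003))"
```

```text
u 99.5 side mm 0.04 dz mm -0.07 dyaw 0.04 F along/side/up 0.9 0.3 -1.8 T [-0.02 -0.    0.02] grip 39.6470944583416 t 15.4
u now: yaw -67.41 pos [ 0.5648 -0.0811  0.3508] F [ 0.7 -0.7 -1.8] T [-0.02 -0.    0.02]
u=103 [-0.0046, -0.0007, -0.0, 0.0, 0.0, 0.0081]
u=106 [-0.004, -0.0005, 0.0001, 0.0, 0.0, 0.0068]
u=109 [-0.004, -0.0005, 0.0001, 0.0, 0.0, 0.0068]
u=112 [-0.004, -0.0005, 0.0001, 0.0, 0.0, 0.0068]
u=115 [-0.004, -0.0005, 0.0001, 0.0, 0.0, 0.0068]
u=118 [-0.004, -0.0005, 0.0001, 0.0, 0.0, 0.0068]
u=121 [-0.004, -0.0005, 0.0, 0.0, 0.0, 0.0068]
u=124 [-0.004, -0.0005, 0.0, 0.0, 0.0, 0.0068]
```

Emit:
play_rows(
  increments=[
    [-0.0046, -0.0007, 0, 0, 0, 0.0081, -1],
    [-0.004, -0.0005, 0.0001, 0, 0, 0.0068, -1],
    [-0.004, -0.0005, 0.0001, 0, 0, 0.0068, -1],
    [-0.004, -0.0005, 0.0001, 0, 0, 0.0068, -1],
    [-0.004, -0.0005, 0, 0, 0, 0.0068, -1],
    [-0.004, -0.0005, 0.0001, 0, 0, 0.0068, -1],
    [-0.004, -0.0005, 0, 0, 0, 0.0068, -1],
    [0, 0, 0, 0, 0, 0, -1],
  ],
)

```text
t: 16.4
position: [0.5676, -0.1025, 0.3505]
tool_rot: [0.0, 0.676, 0.737, -0.0]
wrist_force: [0.5, -0.3, -1.7]
grip_width: 0.323
gripper_force: 39.6
```

```bash
python3 -c "
from plan import *
fit(); rows(np.arange(.124,.147,.003))"
```

```text
u 121.0 side mm -0.01 dz mm -0.03 dyaw 0.03 F along/side/up 0.4 0.5 -1.7 T [-0.01  0.04 -0.  ] grip 39.64761033654213 t 16.4
u now: yaw -85.02 pos [ 0.5676 -0.1025  0.3505] F [ 0.5 -0.3 -1.7] T [-0.01  0.04 -0.  ]
u=124 [-0.0038, -0.0005, -0.0, 0.0, 0.0, 0.0069]
u=127 [-0.004, -0.0005, 0.0, 0.0, 0.0, 0.0068]
u=130 [-0.004, -0.0005, 0.0, 0.0, 0.0, 0.0068]
u=133 [-0.004, -0.0005, 0.0, 0.0, 0.0, 0.0068]
u=136 [-0.004, -0.0005, 0.0, 0.0, 0.0, 0.0068]
u=139 [-0.004, -0.0005, 0.0, 0.0, 0.0, 0.0064]
u=142 [-0.004, -0.0004, 0.0, 0.0, 0.0, 0.0054]
u=145 [-0.004, -0.0003, 0.0, 0.0, 0.0, 0.0044]
```

Emit:
play_rows(
  increments=[
    [-0.0038, -0.0005, 0, 0, 0, 0.0069, -1],
    [-0.004, -0.0005, 0, 0, 0, 0.0068, -1],
    [-0.004, -0.0005, 0, 0, 0, 0.0068, -1],
    [-0.004, -0.0005, 0, 0, 0, 0.0068, -1],
    [-0.004, -0.0005, 0, 0, 0, 0.0068, -1],
    [-0.004, -0.0005, 0, 0, 0, 0.0064, -1],
    [-0.004, -0.0004, 0, 0, 0, 0.0054, -1],
    [0, 0, 0, 0, 0, 0, -1],
  ],
)

```text
t: 17.4
position: [0.5641, -0.1232, 0.3505]
tool_rot: [0.0, 0.775, 0.632, -0.0]
wrist_force: [0.6, 1.4, -1.2]
grip_width: 0.321
gripper_force: 39.6
```

```bash
python3 -c "
from plan import *
fit(); rows([.145,.148,.151,.154,.157,.160,.163])"
```

```text
u 142.0 side mm 0.04 dz mm 0.13 dyaw 0.05 F along/side/up -1.5 0.3 -1.2 T [ 0.02 -0.01 -0.02] grip 39.64757680892944 t 17.4
u now: yaw -101.54 pos [ 0.5641 -0.1232  0.3505] F [ 0.6  1.4 -1.2] T [ 0.02 -0.01 -0.02]
u=145 [-0.0038, -0.0004, 0.0002, 0.0, 0.0, 0.0045]
u=148 [-0.004, -0.0003, 0.0, 0.0, 0.0, 0.0035]
u=151 [-0.004, -0.0002, 0.0, 0.0, 0.0, 0.0025]
u=154 [-0.004, -0.0001, 0.0, 0.0, 0.0, 0.0016]
u=157 [-0.004, -0.0, 0.0, 0.0, 0.0, 0.0006]
u=160 [-0.004, -0.0, -0.0, 0.0, 0.0, -0.0]
u=163 [-0.004, -0.0, -0.0, 0.0, 0.0, -0.0]
```

Emit:
play_rows(
  increments=[
    [-0.0038, -0.0004, 0.0002, 0, 0, 0.0045, -1],
    [-0.004, -0.0003, 0, 0, 0, 0.0035, -1],
    [-0.004, -0.0002, 0, 0, 0, 0.0025, -1],
    [-0.004, -0.0001, 0, 0, 0, 0.0016, -1],
    [-0.004, 0, 0, 0, 0, 0.0006, -1],
    [-0.004, 0, 0, 0, 0, 0, -1],
    [-0.004, 0, 0, 0, 0, 0, -1],
    [0, 0, 0, 0, 0, 0, -1],
  ],
)

```text
t: 18.4
position: [0.5581, -0.1433, 0.3504]
tool_rot: [0.0, 0.799, 0.601, -0.0]
wrist_force: [-0.1, -0.4, -1.1]
grip_width: 0.32
gripper_force: 39.6
```

```bash
python3 -c "
from plan import *
fit(); rows([.166,.169,.172,.174,.176,.178,.18])"
```

```text
u 163.0 side mm 0.04 dz mm -0.0 dyaw 0.01 F along/side/up 0.4 0.0 -1.1 T [0.01 0.06 0.05] grip 39.646712243556976 t 18.4
u now: yaw -106.09 pos [ 0.5581 -0.1433  0.3504] F [-0.1 -0.4 -1.1] T [0.01 0.06 0.05]
u=166 [-0.0039, -0.0001, -0.0, 0.0, 0.0, 0.0]
u=169 [-0.004, 0.0, -0.0, 0.0, 0.0, -0.0]
u=172 [-0.004, -0.0, -0.0, 0.0, 0.0, -0.0]
u=174 [-0.0027, 0.0, -0.0, 0.0, 0.0, -0.0]
u=176 [-0.0027, -0.0, -0.0, 0.0, 0.0, -0.0]
u=178 [-0.0027, -0.0, -0.0, 0.0, 0.0, -0.0]
u=180 [-0.0027, -0.0, -0.0, 0.0, 0.0, -0.0]
```

Emit:
play_rows(
  increments=[
    [-0.003, 0, 0, 0, 0, 0, -1],
    [-0.003, 0, 0, 0, 0, 0, -1],
    [-0.003, 0, 0, 0, 0, 0, -1],
    [-0.003, 0, 0, 0, 0, 0, -1],
    [-0.0025, 0, 0, 0, 0, 0, -1],
    [-0.002, 0, 0, 0, 0, 0, -1],
    [-0.0015, 0, 0, 0, 0, 0, -1],
    [0, 0, 0, 0, 0, 0, -1],
  ],
)

```text
t: 19.4
position: [0.5545, -0.1559, 0.3504]
tool_rot: [-0.0, 0.799, 0.601, -0.0]
wrist_force: [0.6, 0.6, -1.0]
grip_width: 0.319
gripper_force: 39.6
```

```bash
python3 -c "
from plan import *
fit()"
```

```text
u 176.5 side mm 0.07 dz mm -0.02 dyaw 0.04 F along/side/up -0.8 0.4 -1.0 T [ 0.01 -0.01 -0.03] grip 39.64800328016281 t 19.4
```

Emit:
play_rows(
  increments=[
    [-0.001, 0, 0, 0, 0, 0, -1],
    [-0.001, 0, 0, 0, 0, 0, -1],
    [-0.001, 0, 0, 0, 0, 0, -1],
    [-0.001, 0, 0, 0, 0, 0, -1],
    [-0.001, 0, 0, 0, 0, 0, -1],
    [-0.001, 0, 0, 0, 0, 0, -1],
    [-0.001, 0, 0, 0, 0, 0, -1],
    [0, 0, 0, 0, 0, 0, -1],
  ],
)

```text
t: 20.4
position: [0.553, -0.161, 0.3504]
tool_rot: [-0.0, 0.799, 0.601, -0.0]
wrist_force: [-0.5, 0.2, -1.1]
grip_width: 0.323
gripper_force: 39.6
```

```bash
python3 -c "
from plan import *
fit()"
```

```text
u 181.5 side mm 0.05 dz mm -0.0 dyaw 0.04 F along/side/up -0.0 -0.5 -1.1 T [-0.03 -0.01  0.02] grip 39.64769884943962 t 20.4
```

Now 0.4 mm steps until the end face meets the head.

Emit:
play_rows(
  increments=[
    [-0.0005, 0, 0, 0, 0, 0, -1],
    [-0.0005, 0, 0, 0, 0, 0, -1],
    [-0.0005, 0, 0, 0, 0, 0, -1],
    [-0.0005, 0, 0, 0, 0, 0, -1],
    [-0.0005, 0, 0, 0, 0, 0, -1],
    [-0.0005, 0, 0, 0, 0, 0, -1],
    [0, 0, 0, 0, 0, 0, -1],
    [0, 0, 0, 0, 0, 0, -1],
  ],
)

```text
t: 21.4
position: [0.5524, -0.163, 0.3504]
tool_rot: [-0.0, 0.799, 0.601, -0.0]
wrist_force: [-0.7, -0.4, -1.3]
grip_width: 0.324
gripper_force: 39.6
```

```bash
python3 -c "
from plan import *
fit()"
```

```text
u 183.5 side mm 0.07 dz mm -0.03 dyaw 0.05 F along/side/up 0.6 -0.6 -1.3 T [-0.04  0.01  0.05] grip 39.647388607263565 t 21.4
```

Emit:
play_rows(
  increments=[
    [-0.0004, 0, 0, 0, 0, 0, -1],
    [-0.0004, 0, 0, 0, 0, 0, -1],
    [-0.0004, 0, 0, 0, 0, 0, -1],
    [-0.0004, 0, 0, 0, 0, 0, -1],
    [0, 0, 0, 0, 0, 0, -1],
    [0, 0, 0, 0, 0, 0, -1],
    [0, 0, 0, 0, 0, 0, -1],
    [0, 0, 0, 0, 0, 0, -1],
  ],
)

```text
t: 22.4
position: [0.5523, -0.1635, 0.3504]
tool_rot: [-0.0, 0.799, 0.602, 0.0]
wrist_force: [1.6, 5.8, 0.4]
grip_width: 0.321
gripper_force: 39.8
```

```bash
python3 -c "
from plan import *
fit()"
```

```text
u 184.0 side mm 0.09 dz mm 0.0 dyaw 0.08 F along/side/up -6.0 -0.1 0.4 T [ 1.02 -0.25 -0.01] grip 39.791899770498276 t 22.4
```

It made contact at u = 184.0 mm (184.2 expected) with about 6 N along the bar, so it is home. Releasing.

Emit:
play_rows(
  increments=[
    [0, 0, 0, 0, 0, 0, -0.25],
    [0, 0, 0, 0, 0, 0, -0.15],
    [0, 0, 0, 0, 0, 0, 0],
    [0, 0, 0, 0, 0, 0, 0.2],
    [0, 0, 0, 0, 0, 0, 0.4],
    [0, 0, 0, 0, 0, 0, 0.4],
    [0, 0, 0, 0, 0, 0, 0.4],
    [0, 0, 0, 0, 0, 0, 0.4],
  ],
)

```text
t: 23.4
position: [0.5521, -0.1642, 0.3504]
tool_rot: [0.0, 0.799, 0.601, 0.0]
wrist_force: [-0.0, 0.7, -0.1]
grip_width: 0.701
gripper_force: 0.0
```

Emit:
play_rows(
  increments=[
    [0, 0, -0.01, 0, 0, 0, 0.4],
    [0, 0, -0.02, 0, 0, 0, 0.4],
    [0, 0, -0.03, 0, 0, 0, 0.4],
    [0, 0, -0.03, 0, 0, 0, 0.4],
    [0, 0, -0.03, 0, 0, 0, 0.4],
    [0, 0, -0.03, 0, 0, 0, 0.4],
    [0.03, 0, -0.03, 0, 0, 0, 0.4],
    [0.03, 0, 0, 0, 0, 0, 0.4],
  ],
)

```text
t: 24.4
position: [0.5649, -0.1211, 0.4887]
tool_rot: [0.002, 0.799, 0.601, 0.002]
wrist_force: [1.0, 0.2, -0.9]
grip_width: 0.704
gripper_force: 0.0
```

```bash
python3 - <<'E'
from rig import env
import cv2, numpy as np
from h import *
st=env.get_state(); print(st["position"],st["wrist_force"].round(1),st["grip_width"])
w=env.snapshot("wrist"); s=env.snapshot("scene")
np.savez("pics/w4.npz",**w)
c=proj(w,[(.55,-.17,.19)])[0].astype(int); q=proj(s,[(.55,-.17,.19)])[0].astype(int); print(c,q)
def f(i,c,h,k):
    x0=int(np.clip(c[0]-h,0,512-2*h));y0=int(np.clip(c[1]-h,0,384-2*h)); print(x0,y0)
    return cv2.resize(i["image"][y0:y0+2*h,x0:x0+2*h,::-1],(400,400),interpolation=cv2.INTER_CUBIC)
cv2.imwrite("pics/c6.png",np.hstack([f(w,c,90,0),f(s,q,50,0)]))
E
```

```text
[ 0.56490715 -0.12114673  0.48871887] [ 1.   0.2 -0.9] 0.7043436611612085
[253 231] [357 253]
163 141
307 203
```

View pics/c6.png

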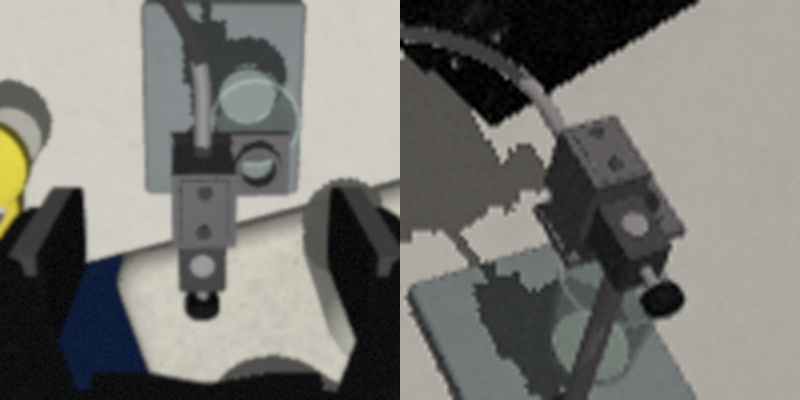

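The holder sits flush against the boss head, upright and square. The beaker and cup are undisturbed, and the gripper is clear.

```bash
python3 -c "
from rig import env
print(env.hand_in())"
```

```text
the job is handed in; nothing more can be done
None
```

The holder is threaded round the bend and seated: its end face met the boss head at about 6 N. I released it upright, with the beaker, cup and tester not touched, and handed the job in at about 24.5 s; no verdict came back.

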